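Press the red fittings box shut

TASK

I am finished with the fittings in the red box, so press its half-open lid fully shut with your fingertips, gently, and take your hand away. Leave the red box standing where it is, without lifting it, and leave the other boxes open as they are and everything else on the panel untouched.

Things in the scene. Friction and masses are not known exactly. Their poses are not given: they have to be found in the camera images.
- red_box: The RED plastic box: 70 mm deep (own x) x 76 mm wide (own y) x 40 mm high without its lid, loose on the panel, about 0.5 kg with the fittings in it. Origin at the centre of its underside, z up; its hinge side is at its own +x, its opening side at its own -x. The lid's hinge line runs along the box's own y at x = +35 mm, z = 40 mm. Of four boxes of one shape it is the only red one; any of the four may stand in any of the four places.
- red_lid (a joint): opening angle in rad of the red box's lid: 0 is shut (lid level on the box), growing as it opens; the stiff hinge keeps the lid wherever it is left. It starts half open, 0.35 to 0.7. The hinge yields to about 2 N pressed down near the lid's middle. Shut, it stops firmly, so the last few millimetres want a slow approach.
- red_lid_middle (a point): Middle of the red lid's upper face, 36 mm from the hinge line; it moves with the lid. The lid is a flat plate 72 mm long (from the hinge) x 77 mm wide x 4 mm thick; shut, its upper face lies 44 mm above the underside of the box.
- red_lid_edge (a point): Upper face of the red lid at the middle of its free edge, 70 mm from the hinge line; it moves with the lid.
- blue_box: The BLUE box of the same shape, to be left alone, lid half open: 70 mm deep (own x) x 76 mm wide (own y) x 40 mm high without its lid, loose on the panel, about 0.5 kg with the fittings in it. Origin at the centre of its underside, z up; its hinge side is at its own +x, its opening side at its own -x.
- blue_lid_edge (a point): Middle of the free edge of the blue lid (upper face).
- grey_box: The GREY box of the same shape, to be left alone, lid half open: 70 mm deep (own x) x 76 mm wide (own y) x 40 mm high without its lid, loose on the panel, about 0.5 kg with the fittings in it. Origin at the centre of its underside, z up; its hinge side is at its own +x, its opening side at its own -x.
- grey_lid_edge (a point): Middle of the free edge of the grey lid (upper face).
- yellow_box: The YELLOW box of the same shape, to be left alone, lid half open: 70 mm deep (own x) x 76 mm wide (own y) x 40 mm high without its lid, loose on the panel, about 0.5 kg with the fittings in it. Origin at the centre of its underside, z up; its hinge side is at its own +x, its opening side at its own -x.
- yellow_lid_edge (a point): Middle of the free edge of the yellow lid (upper face).
- peg_pot: Round wooden pot of shelf pegs, 68 mm across, about 86 mm high with the pegs; origin at the centre of its underside. Leave alone.
- chuck_key: Steel T-shaped drill chuck key lying flat, 92 mm long (own x) x 78 mm wide, 14 mm high; origin underneath, about half-way along. Leave alone.
- corner_brace: Chrome L-shaped corner brace, 50 mm long (own x) x 20 mm wide, its upright leg 50 mm high at its own +x end; origin under the middle of the lying leg. Leave alone.
- depth_gauge: Steel depth gauge standing on its bar foot 90 mm (own y) x 30 mm, 92 mm high with its turning knob; origin at the centre of its underside. Leave alone.
- panel: White bookshelf back panel lying flat on the floor, 520 mm (own x) x 960 mm (own y) x 4 mm, fixed; all the things rest on its upper face, 4 mm above the floor. Origin at the centre of its underside.
Mind the look-alikes: they are no part of the job. Several things have the shape of the red_box; the one meant has the colours described above.

How it is judged:
On the way, in this order (a step that is already met when the one before it is completed fails the run):
1. the fingers touch the red box's lid while it is still open (contact force between the fingers and red_box above 0.2 N and value of joint red_lid above 0.08 rad).
2. the red lid is fully shut (value of joint red_lid below 0.04 rad), for 0.2 s.
At the end, for the whole second after the job is handed in: The red lid is shut (under 0.04 rad, about 3 mm at its edge), the red box stands upright at rest within 20 mm of where it started, the other lids' edges are within 12 mm and all other things within 10 mm of where they started (value of joint red_lid below 0.04 rad and distance of red_box from where it was at the start of the episode below 0.02 m and angle between red_box's own z axis and vertical below 0.05 rad and linear speed of red_box below 0.01 m/s and distance of each of blue_box, grey_box, yellow_box, peg_pot, chuck_key, corner_brace, depth_gauge from where it was at the start of the episode below 0.01 m and distance of each of blue_lid_edge, grey_lid_edge, yellow_lid_edge from where it was at the start of the episode below 0.012 m); the robot touches nothing.
It fails at once if the red box is pressed or knocked hard (over 50 N) (contact force between the fingers and red_box above 50 N).
It fails at once if the red box is lifted (over 8 mm), tipped or pushed away (over 25 mm) (height (world z) of red_box above 0.012 m or angle between red_box's own z axis and vertical above 0.15 rad or distance of red_box from where it was at the start of the episode above 0.025 m).
It fails at once if the red lid is lifted wider open instead of pressed (value of joint red_lid above 0.9 rad).
It fails at once if another box, its lid or another thing on the panel is moved (over 15 mm) (distance of any of blue_box, grey_box, yellow_box, peg_pot, chuck_key, corner_brace, depth_gauge, blue_lid_edge, grey_lid_edge, yellow_lid_edge from where it was at the start of the episode above 0.015 m).
It fails at once if another thing is touched (contact force between any of the fingers, the arm and blue_box above 0.5 N or contact force between any of the fingers, the arm and grey_box above 0.5 N or contact force between any of the fingers, the arm and yellow_box above 0.5 N or contact force between any of the fingers, the arm and peg_pot above 0.5 N or contact force between any of the fingers, the arm and chuck_key above 0.5 N or contact force between any of the fingers, the arm and corner_brace above 0.5 N or contact force between any of the fingers, the arm and depth_gauge above 0.5 N).
It also fails if it takes over 32 s, if anything falls off the work surface, if the arm or the gripper's body presses on something with over 40 N, if the wrist force passes 120 N, or if a joint passes its speed limit or range.

ROBOT

A 7-joint arm with a two-finger parallel gripper is mounted at the origin on the work surface. World frame = base frame: x ahead of the robot, y to its left, z up, the work surface at z = 0. Lengths are in m, angles in rad, forces in N, time in s.
With the tool pointing down it reaches from about 0.4 to 0.85 m from the base axis. Payload 10.4 kg.
Tool frame: the origin (TCP) lies at the very end of the fingers, on their centre line; the grasp point (between the pads) lies 19 mm behind it (manip.hold_point_z is the z of the grasp point in the tool frame, in m); z points along the fingers, y is the direction in which the jaws open and shut (so a half turn about z gives the same grasp; the last joint's range is limited). The gripper opens to 87 mm and grips with 3 to 60 N. Pads are 19 mm wide; open, the fingers measure 117 mm over their backs; the gripper's body (75 mm by 190 mm) begins 51 mm behind the grasp point.
Start: joints at [1.156, 0.332, -0.065, 1.46, 0.022, 1.35, -0.088], TCP at [0.239, -0.578, 0.223] pointing down, gripper open.
Joint ranges: [-2.6, 2.6], [-0.5, 2.12], [-1.47, 1.34], [0.16, 2.42], [-1.27, 4.41], [0.06, 2.06], [-2.6, 2.6]. Speed limits (rad/s): [2.22, 2.22, 2.79, 2.79, 3.14, 3.14, 3.14].

INTERFACE

Orientations are given as [roll, pitch, yaw] about the fixed x, y, z axes, in that order (R = Rz(yaw) Ry(pitch) Rx(roll)).
In Python, from plant import manip, snapshot, hand_in, cut_out, landmark_of gives the robot as it stands. The module is installed in compiled form; this text tells all that it offers.
- The arm moves only by the tool apply_moves, never from a script. Its argument "increments" is a list of rows, each a list of 7 numbers: the shift along the tool's x, y, z in units of 30 mm (1.0 is 30 mm), then the turn, a rotation vector about the tool's x, y, z in units of 6 degrees (1.0 is 6 degrees), then the opening, from 0 (shut) to 1 (fully open). A call has 1 to 5 rows; each row shifts and turns the commanded pose from where the row before left it, along the tool's axes as they then stand; what a row does not reach is not made up. A row lasts 1/12 s, in which the tool goes at most 41.7 mm and 7.16 degrees, less where a joint would pass 70% of its speed; a pose out of reach is approached as far as the arm can. A call is refused whole if a number of a shift passes 1 or a number of a turn 1, either way. A call with a gripper value outside its range is refused whole. The fingers move at their own pace and stop on an object; "newtons" is the grip in N (left out, the last holds). Time passes only in rows, so rows that do not move let the fingers close. It gives the time, the measured TCP pose, the force and the opening at its end, in the units of the state.
- manip.sense(): the state, without advancing time (a new reading comes with each control period).
- snapshot(name): name is "scene" or "top" or "wrist"; returns a dict with "img" (384x512x3 uint8, red, green, blue), "fx", "fy", "cx", "cy" (pixels), "R" (3x3) and "t" (3): a world point X has camera coordinates R X + t; the wrist camera has in their place "hand_eye" (4x4, takes a point from camera to tool coordinates, whose origin is the TCP and whose axes are the flange's). Camera axes: x right, y down, z forward; pixel columns grow to the right and rows downward; lengths in m; the calibration is good to about 2 mm. A picture is of the moment at which its call begins: read the wrist's pose just before it. There is no depth.
- hand_in(): hands the job in, once; it reports no verdict.
Trained networks look in the newest picture that a camera, given by its name, has taken for a name from the list of things; names that differ only in an ending like _2 or _b are one class to them, and where a whole thing is asked for, a point or a joint stands for the part that bears it (a point fixed in the world has none). Each returns a list of dicts, best first, with "confidence" (0 to 1); they miss things now and then, are a little off and sometimes report something else, mostly with a low value. They report only what shows in the picture. A call takes as long as a camera call. They do not tell look-alikes from the thing itself.
- cut_out(thing, camera): "mask" (384x512 bool, what is visible of it) and "bbox" ([left, top, width, height] in pixels, round what is visible of it).
- landmark_of(thing, camera): "location" ([row, column] in pixels: a listed point, or the origin of a listed thing).
The state is a dict: "clock": time; "qpos": joint angles; "dq": joint speeds; "joint_efforts": joint torques, N m; "tcp_pos": TCP position; "tool_rot": TCP orientation; "contact_force": force on the tool from outside, world axes, zero at the start; "torque": the same for the moment, N m; "gripper_width": finger opening in m.
Only numpy, scipy, OpenCV 4.12 (cv2) and the standard library are available. Lean on these libraries where they do the work, as an engineer would, in place of code of your own. Each camera call takes 0.05 s, during which the arm holds its last target.

## Working session

There is one attempt and no reset: what is moved stays moved. The work goes in short steps, Python scripts to look and compute and a tool call to move; the robot and the scene stay as the last step left them, time stands still between calls to the robot, and variables do not carry over. Pictures are saved under pics/ and viewed, and the job is handed in when it is done.

Besides the shell and the picture viewer there is one more tool, called as name(argument=value, ...) on one line, values as JSON. apply_moves: Moves the arm, as the interface text tells. Its arguments: {"type":"object","properties":{"increments":{"type":"array"},"newtons":{"type":"number"}},"required":["increments"]}

```bash
mkdir -p pics
python3 - <<'E'
from plant import manip, snapshot, cut_out, landmark_of
import cv2, numpy as np, pickle
s=manip.sense(); print({k:np.round(v,3) for k,v in s.items()}, manip.hold_point_z)
d={}
for n in ["scene","top"]:
    c=snapshot(n); d[n]=c; cv2.imwrite(f"pics/{n}0.png",c["img"][:,:,::-1])
    print(n,c["fx"],c["fy"],c["cx"],c["cy"],np.round(c["R"],3).tolist(),np.round(c["t"],3))
    for th in ["red_box","red_lid_middle","red_lid_edge"]:
        for r in landmark_of(th,n): print(th,np.round(r["location"]),round(r["confidence"],2))
pickle.dump(d,open("d.pkl","wb"))
E
```

```text
{'clock': np.float64(0.0), 'qpos': array([ 1.156,  0.333, -0.065,  1.461,  0.022,  1.35 , -0.088]), 'dq': array([-0.003, -0.001,  0.   ,  0.   ,  0.   ,  0.   ,  0.002]), 'joint_efforts': array([ 1.0000e-03, -6.2325e+01,  2.5000e-02, -3.8989e+01, -6.1000e-02,
        4.0000e-02,  0.0000e+00]), 'tcp_pos': array([ 0.238, -0.577,  0.222]), 'tool_rot': array([-3.14 ,  0.   ,  0.392]), 'contact_force': array([-0.16 , -0.043, -1.106]), 'torque': array([ 0.034, -0.057,  0.002]), 'gripper_width': np.float64(0.087)} -0.0187
scene 430.4628827353076 430.4628827353076 254.25408401914243 191.1183890114337 [[-0.869, 0.495, -0.002], [0.27, 0.472, -0.839], [-0.415, -0.73, -0.544]] [ 0.545 -0.045  1.297]
red_box [223. 238.] 0.95
red_box [152. 172.] 0.56
red_lid_middle [202. 234.] 0.72
red_lid_middle [139. 167.] 0.52
red_lid_edge [136. 160.] 0.77
red_lid_edge [196. 244.] 0.62
top 415.4914920983317 415.4914920983317 260.772002826549 190.73093775757093 [[-0.005, -1.0, -0.001], [-0.994, 0.005, -0.11], [0.11, 0.001, -0.994]] [-0.089  0.58   1.398]
red_box [174. 389.] 0.9
red_lid_middle [172. 260.] 0.69
red_lid_middle [177. 396.] 0.65
red_lid_edge [180. 258.] 0.84
red_lid_edge [166. 403.] 0.77
red_lid_edge [149. 158.] 0.19
```

View pics/scene0.png

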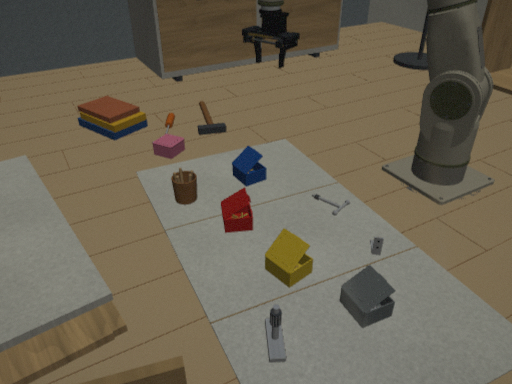

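View pics/top0.png

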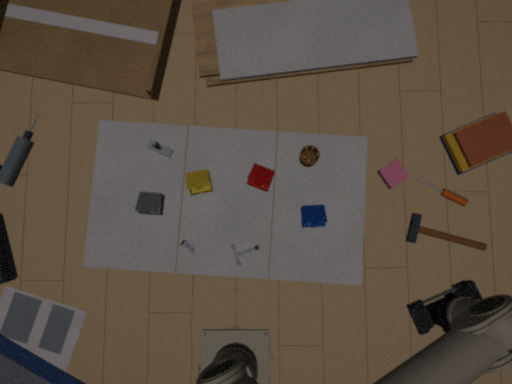

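The four box-shaped candidates in the top view, as column, row, are red (261,177), yellow (199,182), grey (150,203) and blue (314,216). A pink block lies off the panel at (393,174). In the scene view red is at (238,212). I'll crop in close and fit its pose.

Run:
```python
import cv2, numpy as np, pickle
d=pickle.load(open("d.pkl","rb"))
a=d["scene"]["img"][175:245,200:280,::-1]; b=d["top"]["img"][155:200,235:290,::-1]
a=cv2.resize(a,(480,420),interpolation=cv2.INTER_CUBIC)
b=cv2.resize(b,None,fx=420/45,fy=420/45,interpolation=cv2.INTER_CUBIC)[:,:315+0] if 0 else cv2.resize(b,(300,245),interpolation=cv2.INTER_CUBIC)
im=np.zeros((420,790,3),np.uint8); im[:,:480]=a; im[:245,485:785]=b
cv2.imwrite("pics/crop0.png",im)
# masks by colour
for n in d:
    h=cv2.cvtColor(d[n]["img"],cv2.COLOR_RGB2HSV)
    m=((h[...,0]<6)|(h[...,0]>174))&(h[...,1]>170)&(h[...,2]>60)
    k,l,st,c=cv2.connectedComponentsWithStats(m.astype(np.uint8))
    print(n,[(st[i].tolist(),np.round(c[i]).tolist()) for i in range(1,k) if st[i][4]>40])
```

```text
scene [([221, 189, 31, 43, 939], [237.0, 212.0])]
top [([248, 164, 26, 27, 437], [260.0, 177.0])]
```

View pics/crop0.png

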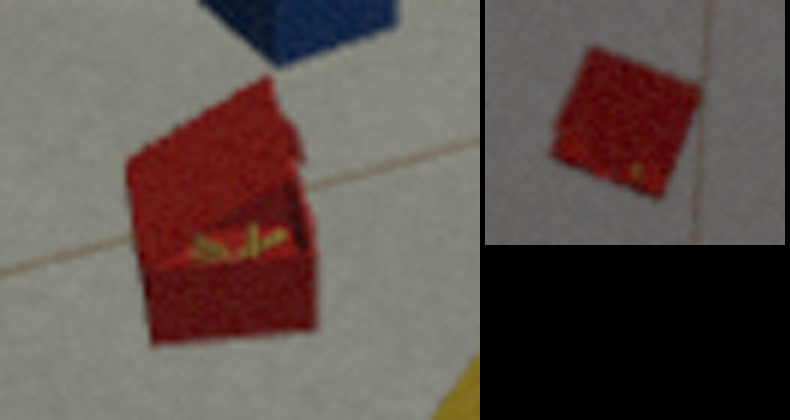

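```bash
cat > fit.py <<'E'
import cv2, numpy as np
from scipy.optimize import minimize
def proj(c,P):
    q=P@np.array(c["R"]).T+np.array(c["t"]); return np.c_[c["fx"]*q[:,0]/q[:,2]+c["cx"],c["fy"]*q[:,1]/q[:,2]+c["cy"]]
def corners(x0,x1,y0,y1,z0,z1): return np.array([[x,y,z] for x in(x0,x1) for y in(y0,y1) for z in(z0,z1)],float)
def lidpts(a,P):  # P in hinge frame, -x along lid
    # rotate about y so that -x goes up
    c,s=np.cos(a),np.sin(a)
    return np.c_[P[:,0]*c+P[:,2]*s+0.035, P[:,1], -P[:,0]*s+P[:,2]*c+0.040]
def world(p,P):
    c,s=np.cos(p[2]),np.sin(p[2]); return np.c_[p[0]+c*P[:,0]-s*P[:,1],p[1]+s*P[:,0]+c*P[:,1],P[:,2]+0.004]
BOX=corners(-.035,.035,-.038,.038,0,.04); LID=corners(-.072,0,-.0385,.0385,0,.004)
S=4
def render(c,p,roi):
    m=np.zeros((roi[3]*S,roi[2]*S),np.uint8)
    for P in (BOX,lidpts(p[3],LID)):
        u=(proj(c,world(p,P))-[roi[0],roi[1]]+0.5)*S-0.5
        h=cv2.convexHull(np.round(u*16).astype(np.int32))
        cv2.fillConvexPoly(m,h,255,cv2.LINE_AA,4)
    return cv2.resize(m,(roi[2],roi[3]),interpolation=cv2.INTER_AREA)/255.
def redness(im):
    f=im.astype(float); return np.clip((f[...,0]-f[...,1:].max(2))/(f.max(2)+1)*2.0,0,1)
E
python3 - <<'E'
from fit import *; import pickle
d=pickle.load(open("d.pkl","rb"))
rois={"scene":(205,175,65,70),"top":(235,152,52,52)}
T={}
for n,r in rois.items():
    im=d[n]["img"][r[1]:r[1]+r[3],r[0]:r[0]+r[2]]
    m=(redness(im)>0.45).astype(np.uint8)
    cs,_=cv2.findContours(m,cv2.RETR_EXTERNAL,cv2.CHAIN_APPROX_NONE); k=max(cs,key=cv2.contourArea)
    T[n]=cv2.drawContours(np.zeros_like(m),[k],-1,1,-1).astype(float); print(n,T[n].sum())
def cost(p): return sum(np.abs(render(d[n],p,rois[n])-T[n]).sum() for n in rois)+ 500*max(0,p[3]-.75)+500*max(0,.3-p[3])
c=d["top"]; R=np.array(c["R"]);t=np.array(c["t"]); C=-R.T@t
v=R.T@[(260-c["cx"])/c["fx"],(177-c["cy"])/c["fy"],1]; g=C+v*(0.03-C[2])/v[2]; print(C,g)
res=[]
for yaw in np.arange(0,6.28,np.pi/6):
  for a in (.4,.6):
    x0=np.array([g[0],g[1],yaw,a])
    r=minimize(cost,x0,method="Nelder-Mead",options=dict(initial_simplex=np.vstack([x0]+[x0+e for e in np.diag([.015,.015,.3,.12])]),maxiter=250,xatol=1e-4))
    res.append((r.fun,r.x))
res.sort(key=lambda r:r[0])
for f,x in res[:10]: print(round(f,1),np.round(x,4))
p=res[0][1]
import pickle; pickle.dump(p,open("p.pkl","wb"))
ims=[]
for n,r in rois.items():
    im=d[n]["img"][:,:,::-1].copy()
    K=6; big=cv2.resize(im[r[1]:r[1]+r[3],r[0]:r[0]+r[2]],None,fx=K,fy=K,interpolation=cv2.INTER_CUBIC)
    for P,col in((BOX,(0,255,255)),(lidpts(p[3],LID),(0,255,0))):
        u=((proj(d[n],world(p,P))-[r[0],r[1]]+.5)*K).astype(int)
        for i in range(8):
            for b in(1,2,4):
                if not i&b: cv2.line(big,tuple(map(int,u[i])),tuple(map(int,u[i|b])),col,1)
    ims.append(big)
H=max(i.shape[0] for i in ims); ims=[cv2.copyMakeBorder(i,0,H-i.shape[0],0,4,0) for i in ims]
cv2.imwrite("pics/fit0.png",np.hstack(ims))
E
```

```text
scene 1101.0
top 521.0
[ 0.42250375 -0.09322066  1.45320678] [ 0.62737408 -0.08969902  0.03      ]
76.3 [ 0.6265 -0.0911 -0.3721  0.5106]
76.3 [ 0.6265 -0.0911  5.908   0.5104]
76.4 [ 0.6264 -0.0911  5.9095  0.5066]
76.4 [ 0.6265 -0.0911  5.9084  0.5099]
76.5 [ 0.6264 -0.0912 -0.374   0.5073]
76.5 [ 0.6265 -0.0911  5.9089  0.5113]
190.4 [ 0.6266 -0.0915  2.7649  0.3188]
190.4 [ 0.6267 -0.0915  2.7635  0.3295]
190.9 [ 0.6266 -0.0919  2.7683  0.3225]
191.1 [ 0.6267 -0.0916  2.7665  0.3465]
```

View pics/fit0.png

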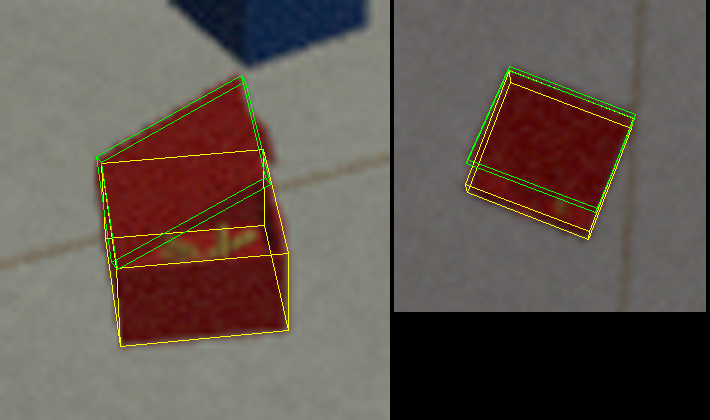

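The pose is clear: red box at about (0.6265, −0.091), yaw −0.37, lid angle 0.51. The overlay matches both views, and the reversed orientation fits much worse (190 against 76). I'll shut the fingers and go over at height, aiming at box x = −12 mm, which is world (0.615, −0.087).

apply_moves(increments=[[0.45,-0.25,0,0,0,0,0],[0.9,-0.5,0,0,0,0,0],[0.9,-0.5,0,0,0,0,0],[0.9,-0.5,0,0,0,0,0],[0.9,-0.5,0,0,0,0,0]], newtons=10)

```text
clock: 0.82
tcp_pos: [0.3264, -0.4669, 0.2226]
tool_rot: [3.141, -0.0, 0.392]
contact_force: [0.7, -0.2, 0.1]
gripper_width: 0.0617
```

apply_moves(increments=[[0.9,-0.5,0,0,0,0,0],[0.9,-0.5,0,0,0,0,0],[0.9,-0.5,0,0,0,0,0],[0.9,-0.5,0,0,0,0,0],[0.9,-0.5,0,0,0,0,0]])

```text
clock: 1.23
tcp_pos: [0.4224, -0.3459, 0.2228]
tool_rot: [3.141, -0.0, 0.392]
contact_force: [0.6, -1.7, -0.1]
gripper_width: 0.0282
```

apply_moves(increments=[[0.9,-0.5,0,0,0,0,0],[0.9,-0.5,0,0,0,0,0],[0.9,-0.5,0,0,0,0,0],[0.9,-0.5,0,0,0,0,0],[0.9,-0.5,0,0,0,0,0]])

```text
clock: 1.65
tcp_pos: [0.5182, -0.2249, 0.2228]
tool_rot: [3.141, -0.0, 0.392]
contact_force: [0.4, -0.4, -0.3]
gripper_width: 0.0017
```

apply_moves(increments=[[0,0,0,0,0,0.75,0],[0,0,0,0,0,0.75,0],[0,0,0,0,0,0.75,0],[0,0,0,0,0,0.75,0],[0,0,0,0,0,0.75,0]])

```text
clock: 2.07
tcp_pos: [0.5175, -0.2262, 0.2226]
tool_rot: [3.142, -0.0, -0.004]
contact_force: [-1.1, -0.4, 0.2]
gripper_width: 0.0009
```

apply_moves(increments=[[0,0,0,0,0,0.75,0],[0,0,0,0,0,0.75,0],[0,0,0,0,0,0.75,0],[0,0,0,0,0,0.75,0],[0,0,0,0,0,0.5,0]])

```text
clock: 2.48
tcp_pos: [0.5175, -0.2262, 0.2226]
tool_rot: [-3.142, -0.0, -0.371]
contact_force: [-0.3, 0.1, 0.0]
gripper_width: 0.0005
```

apply_moves(increments=[[0.25,-0.92,0,0,0,0,0],[0.25,-0.92,0,0,0,0,0],[0.25,-0.92,0,0,0,0,0],[0.25,-0.92,0,0,0,0,0],[0.2,-0.92,0,0,0,0,0]])

```text
clock: 2.9
tcp_pos: [0.6013, -0.1093, 0.2227]
tool_rot: [-3.141, -0.0, -0.367]
contact_force: [0.2, 0.4, 0.8]
gripper_width: 0.0003
```

apply_moves(increments=[[0.15,-0.92,0,0,0,0,0],[0,0,0.6,0,0,0,0],[0,0,0.6,0,0,0,0],[0,0,0.6,0,0,0,0],[0,0,0.6,0,0,0,0]])

```text
clock: 3.32
tcp_pos: [0.6146, -0.086, 0.1498]
tool_rot: [-3.142, -0.0, -0.367]
contact_force: [0.3, -0.4, -0.7]
gripper_width: 0.0004
```

Run:
```python
from plant import manip, snapshot
from fit import *; import pickle
p=pickle.load(open("p.pkl","rb"))
s=manip.sense(); print(s["clock"],s["tcp_pos"],s["tool_rot"],s["contact_force"])
d=np.array(s["tcp_pos"])[:2]-p[:2]; c,n=np.cos(p[2]),np.sin(p[2]); print("tcp in box frame",c*d[0]+n*d[1],-n*d[0]+c*d[1])
out=[]
for nm,r in(("scene",(190,140,90,100)),("top",(215,130,90,100))):
    k=snapshot(nm); b=cv2.resize(k["img"][r[1]:r[1]+r[3],r[0]:r[0]+r[2],::-1],None,fx=4.3,fy=4.3,interpolation=cv2.INTER_CUBIC)
    u=proj(k,np.array([s["tcp_pos"]])); u=((u[0]-r[:2]+.5)*4.3).astype(int); cv2.circle(b,tuple(map(int,u)),4,(0,255,0),1)
    out.append(b)
cv2.imwrite("pics/over.png",np.hstack(out))
```

```text
3.3167 [ 0.61457023 -0.08604468  0.14980517] [-3.14155788e+00 -1.27505612e-04 -3.66517481e-01] [ 0.27537527 -0.40202053 -0.70196604]
tcp in box frame -0.012942214910413714 0.00035429025988030494
```

View pics/over.png

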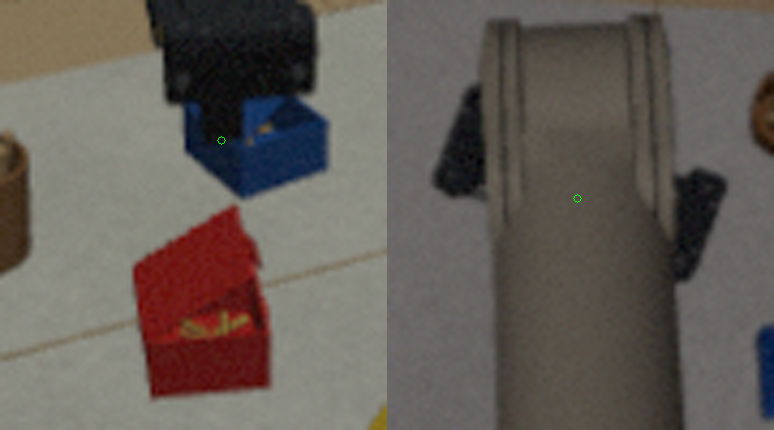

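The picture shows the shut fingertips (221,140 in the left crop) above the red lid, centred on its width and clear of the neighbouring boxes. I'll go down to just above contact, then slowly.

apply_moves(increments=[[0,0,0.4,0,0,0,0],[0,0,0.4,0,0,0,0],[0,0,0.4,0,0,0,0],[0,0,0.4,0,0,0,0],[0,0,0.25,0,0,0,0]])

```text
clock: 3.83
tcp_pos: [0.6141, -0.0871, 0.0932]
tool_rot: [3.141, 0.001, -0.367]
contact_force: [-0.8, 0.5, 0.5]
gripper_width: 0.0002
```

apply_moves(increments=[[0,0,0.08,0,0,0,0],[0,0,0.08,0,0,0,0],[0,0,0.08,0,0,0,0],[0,0,0.08,0,0,0,0],[0,0,0.08,0,0,0,0]])

```text
clock: 4.25
tcp_pos: [0.6152, -0.0872, 0.0834]
tool_rot: [-3.141, -0.001, -0.367]
contact_force: [0.1, 0.4, 1.2]
gripper_width: 0.0004
```

apply_moves(increments=[[0,0,0.07,0,0,0,0],[0,0,0.07,0,0,0,0],[0,0,0.07,0,0,0,0],[0,0,0.07,0,0,0,0],[0,0,0.07,0,0,0,0]])

```text
clock: 4.67
tcp_pos: [0.6148, -0.0871, 0.0724]
tool_rot: [3.142, -0.0, -0.367]
contact_force: [-0.5, -0.0, 0.9]
gripper_width: 0.0007
```

apply_moves(increments=[[0,0,0.07,0,0,0,0],[0,0,0.07,0,0,0,0],[0,0,0.07,0,0,0,0],[0,0,0.07,0,0,0,0],[0,0,0.07,0,0,0,0]])

```text
clock: 5.08
tcp_pos: [0.6147, -0.0871, 0.0618]
tool_rot: [3.142, 0.0, -0.367]
contact_force: [1.1, -0.8, 1.7]
gripper_width: 0.0005
```

```bash
cat > look.py <<'E'
import sys
from plant import manip, snapshot
from fit import *
s=manip.sense(); print(s["clock"],np.round(s["tcp_pos"],4),np.round(s["contact_force"],2))
r=(190,150,100,100); k=snapshot("scene")
cv2.imwrite(sys.argv[1],cv2.resize(k["img"][r[1]:r[1]+r[3],r[0]:r[0]+r[2],::-1],None,fx=5,fy=5,interpolation=cv2.INTER_CUBIC))
E
python3 look.py pics/l1.png
```

```text
5.0833 [ 0.6147 -0.0871  0.0618] [ 1.12 -0.76  1.7 ]
```

View pics/l1.png

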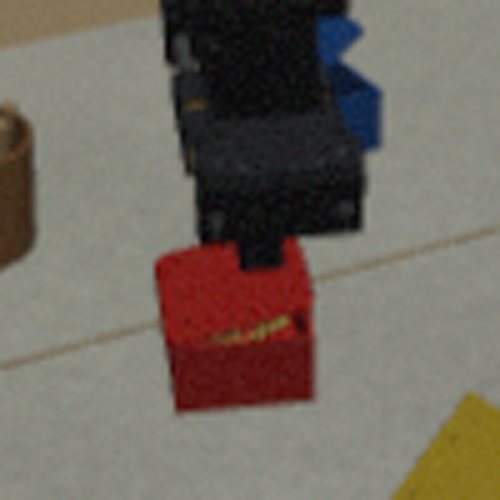

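The lid is closing under the fingertips (262,258 in the crop), with a slim gap left at (260,330), and the box has stayed put. From here I go slower.

apply_moves(increments=[[0,0,0.06,0,0,0,0],[0,0,0.06,0,0,0,0],[0,0,0.06,0,0,0,0],[0,0,0.05,0,0,0,0],[0,0,0.04,0,0,0,0]])

```text
clock: 5.55
tcp_pos: [0.6147, -0.0871, 0.0537]
tool_rot: [3.142, 0.0, -0.367]
contact_force: [-0.9, 0.0, 1.0]
gripper_width: 0.0001
```

apply_moves(increments=[[0,0,0.03,0,0,0,0],[0,0,0.03,0,0,0,0],[0,0,0.03,0,0,0,0]])

```text
clock: 5.8
tcp_pos: [0.6147, -0.0872, 0.0512]
tool_rot: [3.142, -0.0, -0.367]
contact_force: [-0.7, 0.3, 0.5]
gripper_width: 0.0006
```

apply_moves(increments=[[0,0,0.03,0,0,0,0],[0,0,0.02,0,0,0,0],[0,0,0.02,0,0,0,0]])

```text
clock: 6.05
tcp_pos: [0.6147, -0.0872, 0.0491]
tool_rot: [3.141, -0.0, -0.367]
contact_force: [-1.6, 0.1, 1.1]
gripper_width: 0.0006
```

apply_moves(increments=[[0,0,0.02,0,0,0,0],[0,0,0.02,0,0,0,0]])

```text
clock: 6.22
tcp_pos: [0.6148, -0.0871, 0.0483]
tool_rot: [3.141, -0.0, -0.367]
contact_force: [-4.8, -0.1, 9.8]
gripper_width: 0.0003
```

apply_moves(increments=[[0,0,0.02,0,0,0,0],[0,0,0,0,0,0,0]])

```text
clock: 6.38
tcp_pos: [0.6148, -0.0871, 0.0483]
tool_rot: [3.141, -0.0, -0.367]
contact_force: [-4.1, 1.0, 8.8]
gripper_width: 0.0005
```

The force has risen to about 9 N at z = 0.0483, against a nominal shut height of 0.048, so the lid has reached its stop. I'll hold briefly and look.

apply_moves(increments=[[0,0,0,0,0,0,0],[0,0,0,0,0,0,0],[0,0,0,0,0,0,0]])

```text
clock: 6.63
tcp_pos: [0.6148, -0.0871, 0.0482]
tool_rot: [3.141, -0.0, -0.367]
contact_force: [-4.4, 0.5, 9.4]
gripper_width: 0.0003
```

```bash
python3 look.py pics/l2.png
```

```text
6.6333 [ 0.6148 -0.0871  0.0482] [-4.39  0.5   9.36]
```

View pics/l2.png

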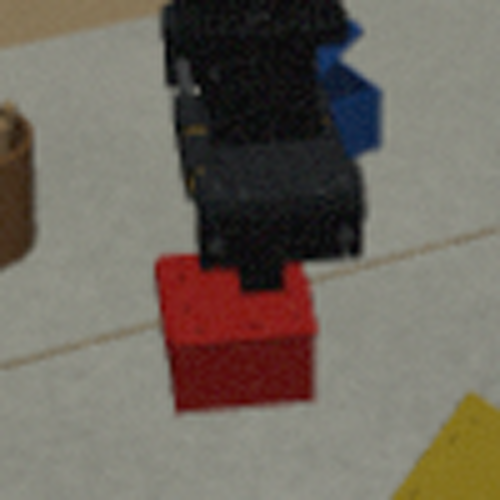

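The lid lies level and closed under the fingertips (262,280), with no gap left, and the box is where it was. I'll lift straight up, slowly at first.

apply_moves(increments=[[0,0,-0.04,0,0,0,0],[0,0,-0.08,0,0,0,0],[0,0,-0.2,0,0,0,0],[0,0,-0.4,0,0,0,0],[0,0,-0.8,0,0,0,0]])

```text
clock: 7.1
tcp_pos: [0.6132, -0.0871, 0.0917]
tool_rot: [3.141, 0.004, -0.367]
contact_force: [0.5, 0.3, 0.1]
gripper_width: 0.001
```

apply_moves(increments=[[0,0,-0.9,0,0,0,0],[0,0,-0.9,0,0,0,0],[0,0,-0.9,0,0,0,0],[0,0,-0.9,0,0,0,0],[0,0,-0.5,0,0,0,0]])

```text
clock: 7.52
tcp_pos: [0.6158, -0.0871, 0.2207]
tool_rot: [-3.14, -0.005, -0.367]
contact_force: [1.0, 1.4, 0.1]
gripper_width: 0.0005
```

apply_moves(increments=[[-0.2,0.9,0,0,0,0,0],[-0.2,0.9,0,0,0,0,0],[-0.2,0.9,0,0,0,0,0],[-0.2,0.9,0,0,0,0,0],[-0.2,0.9,0,0,0,0,0]])

```text
clock: 7.93
tcp_pos: [0.5376, -0.2033, 0.2172]
tool_rot: [-3.142, -0.001, -0.367]
contact_force: [1.0, -1.0, 0.5]
gripper_width: 0.0003
```

apply_moves(increments=[[-0.2,0.9,0,0,0,0,0],[-0.2,0.9,0,0,0,0,0],[-0.2,0.9,0,0,0,0,0],[-0.2,0.5,0,0,0,0,0],[0,0,0,0,0,0,0]])

```text
clock: 8.35
tcp_pos: [0.4788, -0.2873, 0.2171]
tool_rot: [3.14, -0.001, -0.373]
contact_force: [-0.2, -1.1, 0.3]
gripper_width: 0.0003
```

Run:
```python
from plant import manip, snapshot
from fit import *; import pickle
d0=pickle.load(open("d.pkl","rb")); d={}
s=manip.sense(); print(s["clock"],np.round(s["tcp_pos"],4),np.round(s["contact_force"],2))
rois={"scene":(205,175,65,70),"top":(235,152,52,52)}
T={}
for n,r in rois.items():
    d[n]=snapshot(n); cv2.imwrite(f"pics/{n}_end.png",d[n]["img"][:,:,::-1])
    m=(redness(d[n]["img"][r[1]:r[1]+r[3],r[0]:r[0]+r[2]])>0.45).astype(np.uint8)
    cs,_=cv2.findContours(m,cv2.RETR_EXTERNAL,cv2.CHAIN_APPROX_NONE); k=max(cs,key=cv2.contourArea)
    T[n]=cv2.drawContours(np.zeros_like(m),[k],-1,1,-1).astype(float)
p0=pickle.load(open("p.pkl","rb"))
for names in (["scene"],["scene","top"]):
    f=lambda p:sum(np.abs(render(d[n],p,rois[n])-T[n]).sum() for n in names)
    x0=np.r_[p0[:3],.1]
    r=minimize(f,x0,method="Nelder-Mead",options=dict(initial_simplex=np.vstack([x0]+[x0+e for e in np.diag([.01,.01,.1,-.15])]),maxiter=300))
    print(names,round(r.fun,1),np.round(r.x,4),"before",np.round(p0,4))
    print([ (a,round(f(np.r_[r.x[:3],a]),1)) for a in (0,.03,.06,.1,.15)])
a=cv2.resize(d["scene"]["img"][130:330,160:410,::-1],(700,560),interpolation=cv2.INTER_CUBIC); cv2.imwrite("pics/end.png",a)
```

```text
8.35 [ 0.4788 -0.2873  0.2171] [-0.19 -1.14  0.3 ]
['scene'] 40.2 [ 0.6266 -0.0914 -0.3646 -0.031 ] before [ 0.6265 -0.0911 -0.3721  0.5106]
[(0, np.float64(45.5)), (0.03, np.float64(55.2)), (0.06, np.float64(65.8)), (0.1, np.float64(80.4)), (0.15, np.float64(97.9))]
['scene', 'top'] 66.4 [ 0.6269 -0.0912 -0.3723 -0.0194] before [ 0.6265 -0.0911 -0.3721  0.5106]
[(0, np.float64(69.4)), (0.03, np.float64(78.1)), (0.06, np.float64(88.5)), (0.1, np.float64(102.5)), (0.15, np.float64(120.8))]
```

View pics/end.png

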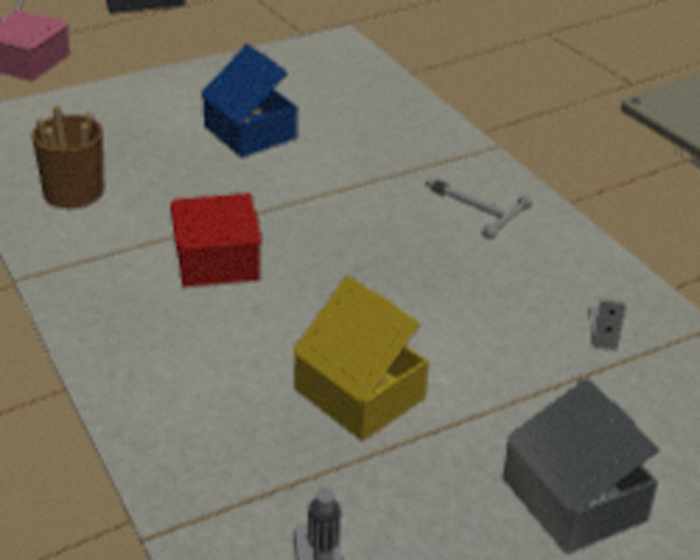

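View pics/top_end.png

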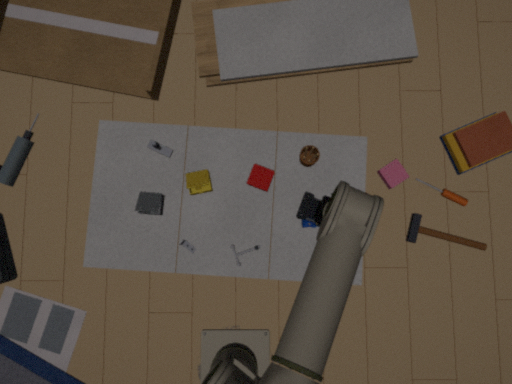

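The red lid is shut (scene crop 215,240), with a fitted angle of about 0, and the box is within 1 mm of its start. The blue, yellow and grey lids are still half open, the rest is in place, and the hand is clear.

```bash
python3 -c "
from plant import hand_in
print(hand_in())"
```

```text
the job is handed in; nothing more can be done
None
```

The red box's lid is fully shut and I have handed the job in; no verdict came back. I pressed the lid down with closed fingertips, slowing near the end, until it met its stop at about 9–10 N with the fingertips at z = 0.048 m. Then I lifted straight up and moved the hand away. It took about 8.4 s on the robot's clock.

- **Lid:** the fits to the last pictures gave about −0.02 to −0.03 rad, which is zero within measurement error. An angle of 0.03 rad or more fitted clearly worse, and no gap is visible.
- **Red box:** it is within about 1 mm of where it started.
- **Everything else:** by eye, the other three lids are still half open and the other things are unmoved. In the last top view the arm partly hid the blue box, but the scene view shows it in full. I made no numeric before-and-after comparison of these.
- **Contact:** apart from noise of 1–2 N, the wrist force reading was zero after I lifted away.

No check failed. One reading was unexpected: about 4–5 N sideways while pressing against the stop, probably friction. The box did not move from it.

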